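Turn the washed foot-care paddles round and load the steriliser

TASK

The washed foot-care paddles are drying with their handles tucked in the rack and their heads out. Slide the steriliser's blue cover fully open, draw out each paddle, turn it end for end (the mat is free for changing your grip) and slide it head first and flat under the steriliser's hood until nothing sticks out of the open front end, holding it there by its handle, never by its head. When all lie in there side by side, let go and slide the cover fully shut; leave the glass, the bottle and the jar where they are.

Things in the scene. Friction and masses are not known exactly. Their poses are not given: they have to be found in the camera images.
- steriliser: White UV steriliser box, fixed, 233 x 212 x 51 mm. Origin on the table under the middle of its hood's front edge; x points into the hood, z up. Steel tray floor 10 mm above the table, inside width 200 mm, side walls 51 mm high. Tray open upwards from x = -108 to 0 mm unless the cover is over it; no front wall. Hood roofs x = 0 to 85 mm.
- hood_back (a point): Back stop inside the steriliser's hood, at its x = 85 mm, y = 0, on the tray floor (10 mm up). The hood's underside is 46 mm and its top 51 mm above the table.
- tray_front (a point): Middle of the front edge of the steriliser's tray, at its x = -108 mm, y = 0, on the tray floor (10 mm up). This end has no wall, so paddles slide in level.
- cover (a joint): Blue flat sliding cover of the steriliser, 110 x 196 x 5 mm, underside 52 mm above the table. 0 = shut, over the open part of the tray (x = -108 to +2 mm); grows as it slides along the steriliser's +x over the hood, to 0.105 m = fully open. Starts shut or nearly so. About 1.5 N of friction; it stays where it is left.
- cover_grip (a point): Centre of the black grip ridge on the cover: 14 mm thick along the steriliser's x, 90 mm long along its y, 20 mm tall, from 57 to 77 mm above the table. Moves with the cover (steriliser x = -53 mm when shut).
- rack: Pale wooden drying rack, fixed, 106 x 220 x 45 mm. Origin on the table under the middle of its front edge; x points into the slots. Four slots, centres at y = -81, -27, 27, 81 mm, each 50 mm wide, 28 mm high, 102 mm deep, floor 12 mm above the table, all roofed. Paddles lie in them handle first, heads sticking out in front (towards -x).
- mat: Flat sea-green mat, fixed, 170 (its x) x 200 (its y) x 4 mm, clear space for laying things down between the rack and the steriliser. Origin under its middle.
- file_white: Foot-care paddle, white handle, white head faced dark grey. May be absent. Rigid, 170 mm long, 65 to 105 g, alike top and bottom. Origin at its middle; x points to the head end. Handle 20 wide, 18 thick, x = -85 to 11 mm; head 26 wide, 12 thick, x = 11 to 85 mm, same centre plane. Lying flat, origin 9 mm above its support. Starts in a rack slot, 70 to 79 mm of head showing.
- file_white_head (a point): Point on the centre line of that paddle's head, 45 mm from its origin towards the head end.
- file_white_handle (a point): Point on the centre line of that paddle's handle, 40 mm from its origin towards the handle end.
- rasp_black: Foot-care paddle, black handle, steel head. May be absent. Rigid, 170 mm long, 65 to 105 g, alike top and bottom. Origin at its middle; x points to the head end. Handle 20 wide, 18 thick, x = -85 to 11 mm; head 26 wide, 12 thick, x = 11 to 85 mm, same centre plane. Lying flat, origin 9 mm above its support. Starts in a rack slot, 70 to 79 mm of head showing.
- rasp_black_head (a point): Point on the centre line of that paddle's head, 45 mm from its origin towards the head end.
- rasp_black_handle (a point): Point on the centre line of that paddle's handle, 40 mm from its origin towards the handle end.
- brush_orange: Foot-care paddle, orange handle, pale wooden head. May be absent. Rigid, 170 mm long, 65 to 105 g, alike top and bottom. Origin at its middle; x points to the head end. Handle 20 wide, 18 thick, x = -85 to 11 mm; head 26 wide, 12 thick, x = 11 to 85 mm, same centre plane. Lying flat, origin 9 mm above its support. Starts in a rack slot, 70 to 79 mm of head showing.
- brush_orange_head (a point): Point on the centre line of that paddle's head, 45 mm from its origin towards the head end.
- brush_orange_handle (a point): Point on the centre line of that paddle's handle, 40 mm from its origin towards the handle end.
- pumice_green: Foot-care paddle, green handle, grey stone head. May be absent. Rigid, 170 mm long, 65 to 105 g, alike top and bottom. Origin at its middle; x points to the head end. Handle 20 wide, 18 thick, x = -85 to 11 mm; head 26 wide, 12 thick, x = 11 to 85 mm, same centre plane. Lying flat, origin 9 mm above its support. Starts in a rack slot, 70 to 79 mm of head showing.
- pumice_green_head (a point): Point on the centre line of that paddle's head, 45 mm from its origin towards the head end.
- pumice_green_handle (a point): Point on the centre line of that paddle's handle, 40 mm from its origin towards the handle end.
- glass: Small clear glass, 50 mm across, 60 mm high; origin under its middle; a bystander.
- lotion: White bottle, 52 mm across, 130 mm high; origin under its middle; a bystander.
- cream: White jar, 64 mm across, 50 mm high; origin under its middle; a bystander.
Things that resemble listed ones, but are neither listed nor needed, are in the scene too. What is shaped like the rasp_black but turquoise is not meant. What is shaped like the pumice_green but yellow is not meant.

How it is judged:
By the outcome, as a careful person would: the job done as asked, in the order asked, and still so for the second after the job is handed in, with the robot touching nothing.
Of file_white, rasp_black, brush_orange, pumice_green only 2 to 3 are there at a start; the rules pass over those that are not, and their reading is None.
At some moment in a run one of file_white, rasp_black, brush_orange, pumice_green may be knocked a few centimetres aside while the robot is not near it.
Once in a run the grip may slacken for a moment while it holds something.
It also fails if it takes over 210 s, if anything falls off the work surface, if the arm or the gripper's body presses on something with over 40 N, if the wrist force passes 120 N, or if a joint passes its speed limit or range.

ROBOT

A 7-joint arm with a two-finger parallel gripper is mounted at the origin on the work surface. World frame = base frame: x ahead of the robot, y to its left, z up, the work surface at z = 0. Lengths are in m, angles in rad, forces in N, time in s.
With the tool pointing down it reaches from about 0.35 to 0.9 m from the base axis. Payload 7.2 kg.
Tool frame: the origin (TCP) lies between the finger pads; the fingertips stand r.tip_reach ahead of it and the grasp point (between the pads) lies 6 mm ahead of it (r.tip_reach is the distance from the TCP to the fingertips, in m); z points along the fingers, y is the line along which they close (so a half turn about z gives the same grasp; the last joint's range is limited). The gripper opens to 85 mm and grips with 20 to 120 N. Pads are 22 mm wide; open, the fingers measure 114 mm over their backs; the gripper's body (76 mm by 85 mm) begins 54 mm behind the grasp point. The pads swing forward as they close: fully open they stand 13 mm farther back than shut.
Start: joints at [1.188, 0.411, -0.013, 1.596, 0.006, 1.134, -0.082], TCP at [0.194, -0.594, 0.256] pointing down, gripper open.
Joint ranges: [-2.95, 2.95], [-0.29, 1.99], [-1.47, 1.44], [0.14, 2.54], [-1.03, 4.17], [0.13, 1.85], [-2.86, 2.86]. Speed limits (rad/s): [2.39, 2.39, 3.01, 3.01, 3.14, 3.14, 3.14].

INTERFACE

Orientations are given as a unit quaternion [x, y, z, w].
In Python, from workcell import state, eyes, r gives the robot as it stands.
- The arm moves only by the tool step_arm, never from a script. Its argument "rows" is a list of rows, each a list of 6 numbers: the shift along the world's x, y, z in mm, then the turn, a rotation vector about the world's x, y, z in degrees. In form: [[tx, ty, tz, ax, ay, az], ...]. A call has exactly 5 rows; each row shifts and turns the commanded pose from where the row before left it; what a row does not reach is not made up. A row lasts 1/10 s, in which the tool goes at most 50 mm and 8.59 degrees, less where a joint would pass 70% of its speed; a pose out of reach is approached as far as the arm can. A call is refused whole if a number of a shift passes 50 or a number of a turn 8.59, either way. A call with a gripper value outside its range is refused whole. "gripper" is the finger opening in mm, from 0 to 85.4, set as the call begins (left out, the last holds). The fingers move at their own pace and stop on an object; the grip force is fixed at half the most. Time passes only in rows, so rows that do not move let the fingers close, or fill a call up. It gives the time, the measured TCP pose, the force, the opening and the grip force at its end, in the units of the state.
- state(): the state, without advancing time (a new reading comes with each control period).
- eyes.capture(name): name is "scene" or "top"; returns a dict with "pixels" (480x640x3 uint8, blue, green, red), "intrinsics" (3x3 intrinsics, pixels), "R" (3x3) and "t" (3): a world point X has camera coordinates R X + t. Camera axes: x right, y down, z forward; pixel columns grow to the right and rows downward; lengths in m; the calibration is good to about 2 mm. A picture is of the moment at which its call begins. There is no depth.
- r.sign_off(): hands the job in; it is judged then, once.
The state is a dict: "time_s": time; "qpos": joint angles; "qvel": joint speeds; "joint_torque": joint torques, N m; "tcp_pos": TCP position; "eef_rot": TCP orientation; "wrist_force": force on the tool from outside, world axes, zero at the start; "moment": the same for the moment, N m; "finger_gap": finger opening in m; "grip_force": force on a finger pad.
Only numpy, scipy, OpenCV 4.12 (cv2) and the standard library are available. Lean on these libraries where they do the work, as an engineer would, in place of code of your own. Each camera call takes 0.05 s, during which the arm holds its last target. There are 200 camera calls.

## Working session

There is one attempt and no reset: what is moved stays moved. The work goes in short steps, Python scripts to look and compute and a tool call to move; the robot and the scene stay as the last step left them, time stands still between calls to the robot, and variables do not carry over. Pictures are saved under pics/ and viewed, at most 14 in all, crops included, and the job is handed in when it is done.

Besides the shell and the picture viewer there is one more tool, called after ">>>" by a JSON object that holds its "method" and its "body", one argument or row to a line. step_arm: Moves the arm, as the interface text tells. Its arguments: {"type":"object","properties":{"rows":{"type":"array","items":{"type":"array","items":{"type":"number"}}},"gripper":{"type":"number"}},"required":["rows"]}

```bash
ls; mkdir -p pics; python3 - <<'E'
from workcell import state, eyes, r
import cv2
for n in("top","scene"):
    c=eyes.capture(n); cv2.imwrite(f"pics/{n}0.png",c["pixels"]); print(n,c["intrinsics"].tolist(),c["R"].tolist(),c["t"].tolist())
s=state();print(s["time_s"],s["tcp_pos"],s["eef_rot"],r.tip_reach,s["finger_gap"])
E
```

```text
pics
top [[584.2902710889588, 0.0, 319.7468442589422], [0.0, 584.2902710889588, 246.74213776365988], [0.0, 0.0, 1.0]] [[0.0060332113890119434, -0.9998665088510085, 0.015184361640567048], [-0.9865139090006836, -0.008435008071609696, -0.1634599583599073], [0.16356621811525213, -0.013993395475291433, -0.986433108312239]] [0.06697681765067717, 0.5330564048134384, 1.1772540063406838]
scene [[597.2875915893851, 0.0, 317.5823218213249], [0.0, 597.2875915893851, 244.58668815023697], [0.0, 0.0, 1.0]] [[0.6151283204763504, 0.7884090727922319, -0.005318203346746607], [0.5865546390279384, -0.4621251372299901, -0.665127065285249], [-0.5268498882819939, 0.40601907772795093, -0.7467112586121861]] [-0.38974109440896515, -0.23315411475665948, 1.566583075944208]
0.1 [ 0.19336632 -0.5938917   0.25551303] [ 9.87633756e-01  1.56776938e-01 -1.64935037e-04 -7.27059144e-04] 0.025 0.0853539694133083
```

View pics/top0.png

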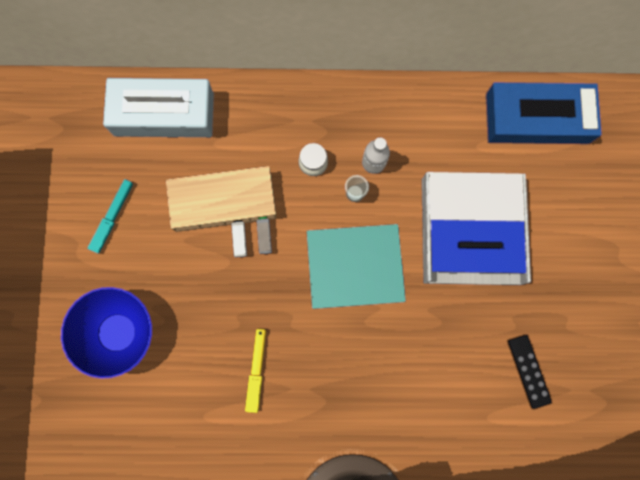

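View pics/scene0.png

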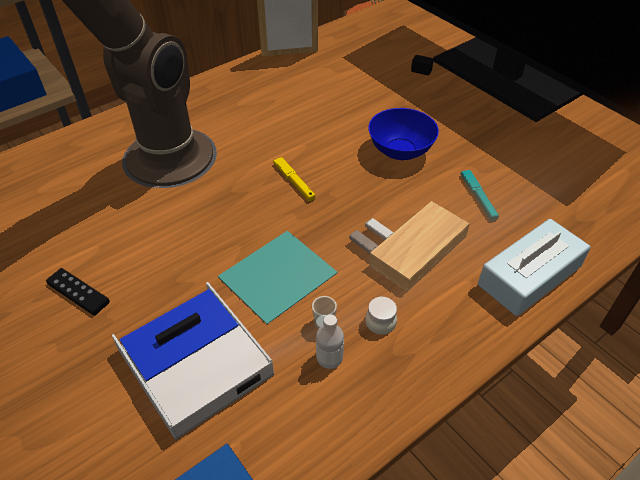

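The top view shows the rack at about (220,198) with two heads sticking out towards the robot: white at (238,240) and grey at (264,236). It also shows the mat at (356,266), and the steriliser at (476,228) with its blue cover over the near half and the ridge at (480,245). The glass, bottle and jar are at (356,188), (376,157) and (313,159). Next I'll measure.

```bash
cat > h.py <<'E'
from workcell import state, eyes, r
import cv2, numpy as np
def cap(n,f=None):
    c=eyes.capture(n)
    if f: cv2.imwrite(f"pics/{f}.png",c["pixels"])
    return c
def ray(c,uv,z):
    d=c["R"].T@np.linalg.inv(c["intrinsics"])@np.array([uv[0],uv[1],1.]); o=-c["R"].T@c["t"]
    return o+d*(z-o[2])/d[2]
def blobs(c,lo,hi,z,roi,amin=40):
    x0,y0,x1,y1=roi; hsv=cv2.cvtColor(c["pixels"],cv2.COLOR_BGR2HSV)
    m=cv2.inRange(hsv,lo,hi); k=np.zeros_like(m); k[y0:y1,x0:x1]=m[y0:y1,x0:x1]
    out=[]
    for ct in cv2.findContours(k,cv2.RETR_EXTERNAL,cv2.CHAIN_APPROX_NONE)[0]:
        if cv2.contourArea(ct)<amin: continue
        w=np.array([ray(c,p[0],z)[:2] for p in ct])*1000
        out.append((cv2.minAreaRect(w.astype(np.float32)),cv2.minAreaRect(ct),cv2.contourArea(ct)))
    return out
def show(t,bs):
    for b in bs: print(t,"ctr",np.round(b[0][0],1),"size",np.round(b[0][1],1),"ang",round(b[0][2],1),"px",np.round(b[1][0]),b[2])
def st():
    s=state(); q=s["eef_rot"]; print("t",round(s["time_s"],1),"tcp",np.round(np.array(s["tcp_pos"])*1000,1),"yaw(tool y)",round(np.degrees(2*np.arctan2(q[1],q[0]))-90,1),"q",np.round(q,4),"gap",round(s["finger_gap"]*1000,1),"F",np.round(s["wrist_force"],1),"grip",round(s["grip_force"],1),"q7",round(s["qpos"][6],2))
E
python3 - <<'E'
from h import *
c=cap("top"); st()
show("cover",blobs(c,(110,150,80),(130,255,255),.057,(415,165,540,300)))
show("ridge",blobs(c,(0,0,0),(180,255,60),.077,(440,225,520,260)))
show("mat",blobs(c,(70,60,60),(95,255,255),.004,(290,215,420,320)))
show("rack",blobs(c,(12,60,170),(30,150,255),.045,(150,160,290,240)))
show("white",blobs(c,(0,0,190),(180,40,255),.027,(225,215,285,262)))
show("grey",blobs(c,(0,0,60),(180,50,190),.027,(225,215,285,262)))
p=c["pixels"]
a=cv2.resize(p[155:270,155:290],None,fx=4,fy=4,interpolation=cv2.INTER_CUBIC)
cv2.imwrite("pics/z1.png",a)
print(p[240,238],p[235,264],p[190,220])
E
```

```text
t 0.1 tcp [ 193.4 -594.   255.6] yaw(tool y) -72.0 q [ 9.876e-01  1.568e-01 -1.000e-04 -6.000e-04] gap 85.3 F [-0.2 -0.7  0.2] grip 0.0 q7 -0.08
cover ctr [ 534.6 -257.2] size [193.1 106. ] ang 89.6 px [478. 246.] 4516.0
ridge ctr [ 534.4 -255.7] size [10.3 86.4] ang 0.5 px [480. 244.] 177.0
mat ctr [499.   -6.2] size [166.5 197.1] ang 4.6 px [355. 266.] 6852.0
rack ctr [638.1 282.2] size [110.8 225. ] ang 8.5 px [219. 197.] 5172.5
white ctr [550.  243.8] size [67.3 23.3] ang 5.3 px [238. 239.] 304.5
grey ctr [551.8 241.6] size [76.4 25.9] ang 5.4 px [239. 238.] 47.0
grey ctr [558. 189.] size [75.2 24.4] ang 6.2 px [264. 236.] 348.0
[230 234 233] [130 142 153] [142 199 235]
```

View pics/z1.png

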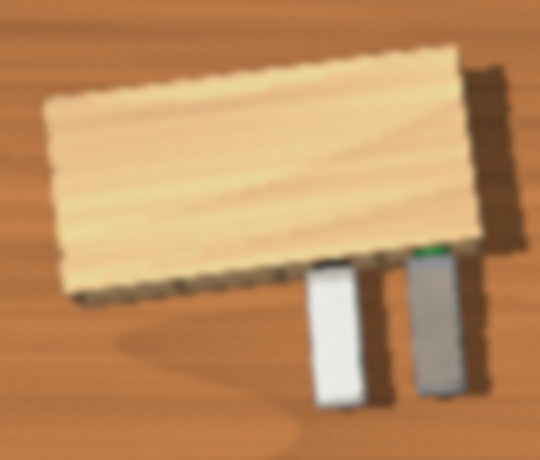

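The white head shows a black handle at its root, so it is rasp_black. The grey head shows green, so it is pumice_green. That makes two paddles. I'll open the cover first by pushing the ridge with shut fingers.

>>> {"method": "step_arm", "body": {
  "rows": [
    [25, 28, 0, 0, 0, -4],
    [25, 28, 0, 0, 0, -4],
    [25, 28, 0, 0, 0, -4],
    [25, 28, 0, 0, 0, -4],
    [25, 28, 0, 0, 0, -2]
  ],
  "gripper": 0
}}

```text
time_s: 0.65
tcp_pos: [0.3193, -0.4529, 0.2561]
eef_rot: [1.0, -0.001, -0.0, -0.0]
wrist_force: [1.6, -1.4, -0.3]
finger_gap: 0.0123
grip_force: 0.0
```

>>> {"method": "step_arm", "body": {
  "rows": [
    [25, 28, 0, 0, 0, 0],
    [25, 28, 0, 0, 0, 0],
    [25, 28, 0, 0, 0, 0],
    [25, 28, 0, 0, 0, 0],
    [25, 28, 0, 0, 0, 0]
  ]
}}

```text
time_s: 1.15
tcp_pos: [0.4442, -0.313, 0.2562]
eef_rot: [1.0, 0.0, -0.0, -0.0]
wrist_force: [0.4, -0.7, -0.6]
finger_gap: 0.0
grip_force: 0.0
```

>>> {"method": "step_arm", "body": {
  "rows": [
    [25, 28, 0, 0, 0, 0],
    [23, 28, 0, 0, 0, 0],
    [0, 0, -25, 0, 0, 0],
    [0, 0, -35, 0, 0, 0],
    [0, 0, 0, 0, 0, 0]
  ]
}}

```text
time_s: 1.65
tcp_pos: [0.4891, -0.2569, 0.1922]
eef_rot: [1.0, 0.001, -0.004, -0.002]
wrist_force: [-0.4, -0.1, -0.7]
finger_gap: 0.0001
grip_force: 0.0
```

>>> {"method": "step_arm", "body": {
  "rows": [
    [0, 0, -35, 0, 0, 0],
    [0, 0, -35, 0, 0, 0],
    [0, 0, -25, 0, 0, 0],
    [0, 0, -9, 0, 0, 0],
    [0, 0, 0, 0, 0, 0]
  ]
}}

```text
time_s: 2.15
tcp_pos: [0.4913, -0.2585, 0.0923]
eef_rot: [1.0, 0.0, -0.001, -0.0]
wrist_force: [0.0, 0.3, -0.2]
finger_gap: 0.0002
grip_force: 0.0
```

>>> {"method": "step_arm", "body": {
  "rows": [
    [10, 0, 0, 0, 0, 0],
    [10, 0, 0, 0, 0, 0],
    [8, 0, 0, 0, 0, 0],
    [8, 0, 0, 0, 0, 0],
    [8, 0, 0, 0, 0, 0]
  ]
}}

```text
time_s: 2.65
tcp_pos: [0.5361, -0.2584, 0.0926]
eef_rot: [1.0, 0.0, -0.0, 0.0]
wrist_force: [-2.2, 0.7, 2.4]
finger_gap: 0.0
grip_force: 1.0
```

>>> {"method": "step_arm", "body": {
  "rows": [
    [10, 0, 0, 0, 0, 0],
    [10, 0, 0, 0, 0, 0],
    [10, 0, 0, 0, 0, 0],
    [10, 0, 0, 0, 0, 0],
    [5, 0, 0, 0, 0, 0]
  ]
}}

```text
time_s: 3.15
tcp_pos: [0.5817, -0.2581, 0.0922]
eef_rot: [1.0, 0.001, 0.0, -0.0]
wrist_force: [-2.3, -0.6, 0.7]
finger_gap: 0.0002
grip_force: 0.9
```

```bash
python3 -c "
from h import *
c=cap('top');st()
show('cover',blobs(c,(110,150,80),(130,255,255),.057,(415,150,540,300)))"
```

```text
t 3.2 tcp [ 582.2 -257.9   92.2] yaw(tool y) -89.9 q [ 1.e+00  7.e-04  5.e-04 -1.e-04] gap -0.2 F [0.9 0.4 0.2] grip 0.0 q7 -1.32
cover ctr [ 595.9 -257.5] size [189.9 105.9] ang 89.1 px [477. 217.] 2560.5
```

>>> {"method": "step_arm", "body": {
  "rows": [
    [8, 0, 0, 0, 0, 0],
    [6, 0, 0, 0, 0, 0],
    [5, 0, 0, 0, 0, 0],
    [4, 0, 0, 0, 0, 0],
    [2, 0, 0, 0, 0, 0]
  ]
}}

```text
time_s: 3.7
tcp_pos: [0.6055, -0.2581, 0.092]
eef_rot: [1.0, 0.0, -0.0, -0.0]
wrist_force: [-7.4, -0.5, 1.4]
finger_gap: -0.0001
grip_force: 3.5
```

>>> {"method": "step_arm", "body": {
  "rows": [
    [3, 0, 0, 0, 0, 0],
    [2, 0, 0, 0, 0, 0],
    [2, 0, 0, 0, 0, 0],
    [1, 0, 0, 0, 0, 0],
    [0, 0, 0, 0, 0, 0]
  ]
}}

```text
time_s: 4.2
tcp_pos: [0.6061, -0.2583, 0.092]
eef_rot: [1.0, -0.001, -0.008, -0.001]
wrist_force: [-26.1, 5.2, 18.7]
finger_gap: 0.0002
grip_force: 13.6
```

>>> {"method": "step_arm", "body": {
  "rows": [
    [-8, 0, 0, 0, 0, 0],
    [-12, 0, 20, 0, 0, 0],
    [-10, 10, 40, 0, 0, 0],
    [-10, 40, 10, 0, 0, 0],
    [-10, 45, 0, 0, 0, 0]
  ],
  "gripper": 42
}}

```text
time_s: 4.7
tcp_pos: [0.5651, -0.1642, 0.1653]
eef_rot: [1.0, -0.001, 0.003, 0.001]
wrist_force: [0.5, 0.4, -0.6]
finger_gap: 0.042
grip_force: 0.0
```

>>> {"method": "step_arm", "body": {
  "rows": [
    [0, 48, 0, 0, 0, 2],
    [0, 48, 0, 0, 0, 2],
    [0, 48, 0, 0, 0, 2],
    [0, 48, 0, 0, 0, 0],
    [0, 48, 0, 0, 0, 0]
  ]
}}

```text
time_s: 5.2
tcp_pos: [0.5641, 0.079, 0.1631]
eef_rot: [0.999, 0.053, 0.001, -0.0]
wrist_force: [-0.1, -0.5, 0.1]
finger_gap: 0.0419
grip_force: 0.0
```

```bash
python3 - <<'E'
from h import *
c=cap('top',"t2");cap("scene","s2");st()
show('cover',blobs(c,(110,150,80),(130,255,255),.057,(415,150,540,300)))
show("white",blobs(c,(0,0,190),(180,40,255),.027,(225,215,285,262)))
show("grey",blobs(c,(0,0,60),(180,50,190),.027,(225,215,285,262)))
show("st",blobs(c,(0,0,130),(180,45,255),.051,(415,150,540,300)))
cv2.imwrite("pics/z2.png",cv2.resize(c["pixels"][145:300,405:550],None,fx=3.8,fy=3.8,interpolation=cv2.INTER_CUBIC))
E
```

```text
t 5.3 tcp [563.5  86.2 163.2] yaw(tool y) -83.3 q [ 0.9983  0.058   0.0015 -0.0026] gap 42.1 F [ 0.1 -0.9  0.1] grip 0.0 q7 -1.81
cover ctr [ 619.8 -258.5] size [191.4 105.9] ang 89.6 px [477. 206.] 4312.0
white ctr [551.  243.2] size [71.4 24.8] ang 5.7 px [238. 239.] 344.5
grey ctr [558.1 188.9] size [75.4 24.8] ang 6.4 px [264. 236.] 351.0
st ctr [ 575.9 -255.7] size [220.3 237.1] ang 89.4 px [476. 228.] 3360.0
```

View pics/z2.png

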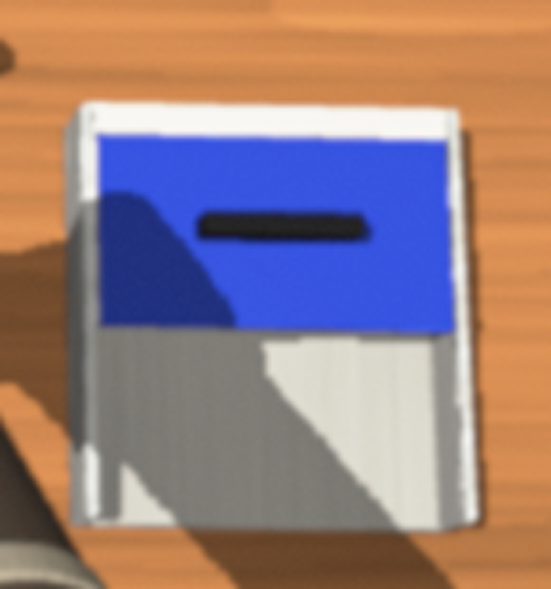

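The cover sits fully over the hood: it stopped against the end, and its edge meets the hood front. The two paddles have not moved. Now to pumice_green.

>>> {"method": "step_arm", "body": {
  "rows": [
    [-3, 34, -10, 0, 0, 0],
    [-3, 34, -20, 0, 0, 0],
    [-4, 34, -30, 0, 0, 0],
    [0, 0, -20, 0, 0, 0],
    [0, 0, 0, 0, 0, 0]
  ]
}}

```text
time_s: 5.8
tcp_pos: [0.5519, 0.1796, 0.08]
eef_rot: [0.999, 0.054, -0.002, 0.0]
wrist_force: [-0.7, -0.6, 0.4]
finger_gap: 0.042
grip_force: 0.0
```

```bash
python3 - <<'E'
from h import *
st(); c=eyes.capture("top")
for u,v in((110,523),(450,527),(280,525)): print(ray(c,(405+u/3.8,145+v/3.8),.010)*1000)
for u,v in((100,327),(455,333)): print(ray(c,(405+u/3.8,145+v/3.8),.057)*1000)
for u,v in((97,150),(112,500),(450,150),(470,500)): print(ray(c,(405+u/3.8,145+v/3.8),.051)*1000)
E
```

```text
t 5.8 tcp [551.9 179.6  80. ] yaw(tool y) -83.8 q [ 9.985e-01  5.390e-02 -1.700e-03  2.000e-04] gap 42.0 F [-0.7 -0.6  0.4] grip 0.0 q7 -2.02
[ 462.621738   -173.53601826   10.        ]
[ 461.82237231 -365.17993801   10.        ]
[ 462.22246405 -269.25994753   10.        ]
[ 565.36680859 -160.91372775   57.        ]
[ 563.76678162 -356.20094559   57.        ]
[ 667.06199882 -163.03037454   51.        ]
[ 470.87348528 -166.28848785   51.        ]
[ 669.0898566  -361.00560546   51.        ]
[ 472.39128613 -361.87450926   51.        ]
```

>>> {"method": "step_arm", "body": {
  "rows": [
    [1, 8, 0, 0, 0, 0],
    [0, 1, -15, 0, 0, 0],
    [0, 0, -15, 0, 0, 0],
    [0, 0, -10, 0, 0, 0],
    [0, 0, -3, 0, 0, 0]
  ]
}}

```text
time_s: 6.35
tcp_pos: [0.5535, 0.1869, 0.0374]
eef_rot: [0.999, 0.052, -0.001, 0.001]
wrist_force: [-0.6, -0.3, 0.3]
finger_gap: 0.0416
grip_force: 0.0
```

>>> {"method": "step_arm", "body": {
  "rows": [
    [0, 0, 0, 0, 0, 0],
    [0, 0, 0, 0, 0, 0],
    [0, 0, 0, 0, 0, 0],
    [0, 0, 0, 0, 0, 0],
    [0, 0, 0, 0, 0, 0]
  ],
  "gripper": 0
}}

```text
time_s: 6.85
tcp_pos: [0.5547, 0.1877, 0.0396]
eef_rot: [0.999, 0.053, 0.0, -0.0]
wrist_force: [-0.2, 0.5, -0.7]
finger_gap: 0.0244
grip_force: 60.9
```

>>> {"method": "step_arm", "body": {
  "rows": [
    [0, 0, 1, 0, 0, 0],
    [-5, -0.5, 1, 0, 0, 0],
    [-10, -1.1, 0, 0, 0, 0],
    [-15, -1.7, 0, 0, 0, 0],
    [-15, -1.7, 0, 0, 0, 0]
  ]
}}

```text
time_s: 7.35
tcp_pos: [0.5081, 0.1825, 0.0412]
eef_rot: [0.999, 0.053, -0.0, 0.0]
wrist_force: [-0.3, 0.4, -0.9]
finger_gap: 0.0243
grip_force: 60.9
```

>>> {"method": "step_arm", "body": {
  "rows": [
    [-15, -1.7, 0, 0, 0, 0],
    [-20, -2, 0, 0, 0, 0],
    [-20, -2, 0, 0, 0, 0],
    [-12, -1, 0, 0, 0, 0],
    [-5, 0, 5, 0, 0, 0]
  ]
}}

```text
time_s: 7.85
tcp_pos: [0.4356, 0.1756, 0.0461]
eef_rot: [0.999, 0.053, -0.001, 0.0]
wrist_force: [0.4, 0.1, -0.4]
finger_gap: 0.0242
grip_force: 60.9
```

>>> {"method": "step_arm", "body": {
  "rows": [
    [0, 0, 20, 0, 0, 0],
    [0, 0, 30, 0, 0, 0],
    [0, 0, 25, 0, 0, 0],
    [0, -8, 0, 0, 0, 8.25],
    [5, -8, 0, 0, 0, 8.25]
  ]
}}

```text
time_s: 8.35
tcp_pos: [0.4432, 0.1604, 0.1229]
eef_rot: [0.98, 0.199, 0.001, -0.0]
wrist_force: [0.1, -0.7, -1.9]
finger_gap: 0.0244
grip_force: 61.0
```

```bash
python3 -c "
from h import *
st();c=cap('top','t3')
show('white',blobs(c,(0,0,190),(180,40,255),.027,(225,215,285,262)))"
```

```text
t 8.3 tcp [443.2 160.4 122.9] yaw(tool y) -67.1 q [ 9.801e-01  1.986e-01  1.500e-03 -1.000e-04] gap 24.4 F [ 0.1 -0.7 -1.9] grip 61.0 q7 -1.79
white ctr [564.6 245.3] size [41.1 23.3] ang 1.7 px [238. 232.] 167.0
```

>>> {"method": "step_arm", "body": {
  "rows": [
    [5, -8, 0, 0, 0, 8.25],
    [5, -8, 0, 0, 0, 8.25],
    [5, -8, 0, 0, 0, 8.25],
    [5, -8, 0, 0, 0, 8.25],
    [5, -8, 0, 0, 0, 8.25]
  ]
}}

```text
time_s: 8.9
tcp_pos: [0.4681, 0.1199, 0.1216]
eef_rot: [0.848, 0.529, 0.0, 0.0]
wrist_force: [0.5, -0.9, -1.8]
finger_gap: 0.0242
grip_force: 61.0
```

>>> {"method": "step_arm", "body": {
  "rows": [
    [5, -8, 0, 0, 0, 8.25],
    [5, -8, 0, 0, 0, 8.25],
    [5, -8, 0, 0, 0, 8.25],
    [5, -8, 0, 0, 0, 8.25],
    [5, -8, 0, 0, 0, 8.25]
  ]
}}

```text
time_s: 9.4
tcp_pos: [0.4931, 0.0798, 0.1215]
eef_rot: [0.608, 0.794, 0.0, 0.0]
wrist_force: [0.6, -0.5, -1.2]
finger_gap: 0.0243
grip_force: 61.0
```

>>> {"method": "step_arm", "body": {
  "rows": [
    [6, -9, 0, 0, 0, 8.25],
    [6, -9, 0, 0, 0, 8.25],
    [6, -9, 0, 0, 0, 8.25],
    [6, -9, 0, 0, 0, 8.25],
    [6, -9, 0, 0, 0, 8.25]
  ]
}}

```text
time_s: 9.9
tcp_pos: [0.5231, 0.0346, 0.1215]
eef_rot: [0.289, 0.957, 0.0, 0.0]
wrist_force: [0.3, 0.6, 0.1]
finger_gap: 0.0246
grip_force: 61.0
```

>>> {"method": "step_arm", "body": {
  "rows": [
    [6, -9, 0, 0, 0, 8.25],
    [6, -9, 0, 0, 0, 8.25],
    [6, -9, 0, 0, 0, 8.25],
    [6, -6, 0, 0, 0, 8.2],
    [0, 0, 0, 0, 0, 0]
  ]
}}

```text
time_s: 10.4
tcp_pos: [0.5474, 0.0008, 0.1211]
eef_rot: [0.008, 1.0, 0.0, 0.0]
wrist_force: [-0.9, -0.2, -1.0]
finger_gap: 0.025
grip_force: 37.8
```

```bash
python3 -c "
from h import *
st();c=cap('top','t4');print(len(c))"
```

```text
t 10.4 tcp [547.4   0.8 121.1] yaw(tool y) 89.1 q [8.2e-03 1.0e+00 2.0e-04 0.0e+00] gap 25.0 F [-0.9 -0.2 -1. ] grip 37.8 q7 0.94
4
```

View pics/t4.png

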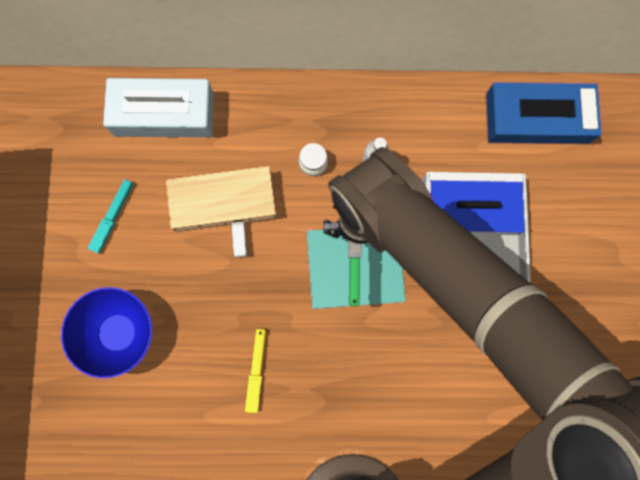

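The image shows the green handle from (354,258) to (354,303) over the mat, with its head in the gripper. The grip force is sagging, so I'll lower it now.

>>> {"method": "step_arm", "body": {
  "rows": [
    [0, 0, -30, 0, 0, 0],
    [0, 0, -30, 0, 0, 0],
    [0, 0, -20, 0, 0, 0],
    [0, 0, -5, 0, 0, 0],
    [0, 0, -2, 0, 0, 0]
  ]
}}

```text
time_s: 10.95
tcp_pos: [0.5463, 0.0027, 0.0343]
eef_rot: [0.008, 1.0, 0.0, -0.0]
wrist_force: [-0.2, 0.8, -0.0]
finger_gap: 0.0244
grip_force: 64.3
```

```bash
python3 -c "
from h import *
st();c=cap('top')
show('green',blobs(c,(50,120,40),(69,255,255),.022,(290,215,420,340)))"
```

```text
t 10.9 tcp [546.3   2.7  34.3] yaw(tool y) 89.1 q [ 7.8e-03  1.0e+00  1.0e-04 -3.0e-04] gap 24.4 F [-0.2  0.8 -0. ] grip 64.3 q7 0.83
green ctr [452.1   6.4] size [16.8 90.9] ang 89.8 px [350. 286.] 307.5
```

>>> {"method": "step_arm", "body": {
  "rows": [
    [0, 0, -1.5, 0, 0, 0],
    [0, 0, -1.5, 0, 0, 0],
    [0, 0, 0, 0, 0, 0],
    [0, 0, 0, 0, 0, 0],
    [0, 0, 0, 0, 0, 0]
  ]
}}

```text
time_s: 11.5
tcp_pos: [0.5466, 0.0019, 0.0315]
eef_rot: [0.007, 1.0, -0.0, 0.0]
wrist_force: [-0.5, 0.3, -1.9]
finger_gap: 0.0241
grip_force: 64.3
```

>>> {"method": "step_arm", "body": {
  "rows": [
    [0, 0, 0, 0, 0, 0],
    [0, 0, 0, 0, 0, 0],
    [0, 0, 3, 0, 0, 0],
    [0, 0, 20, 0, 0, 0],
    [0, 0, 30, 0, 0, 0]
  ],
  "gripper": 46
}}

```text
time_s: 12.0
tcp_pos: [0.5454, 0.002, 0.0838]
eef_rot: [0.006, 1.0, 0.0, -0.002]
wrist_force: [1.4, -0.4, 0.4]
finger_gap: 0.0461
grip_force: 0.0
```

>>> {"method": "step_arm", "body": {
  "rows": [
    [-20, 0, 20, 0, 0, 0],
    [-40, 0, 0, 0, 0, 0],
    [-30, 0, 0, 0, 0, 0],
    [-6, 0, 0, 0, 0, 0],
    [0, 0, 0, 0, 0, 0]
  ]
}}

```text
time_s: 12.5
tcp_pos: [0.4501, 0.0016, 0.1047]
eef_rot: [0.007, 1.0, -0.001, 0.0]
wrist_force: [0.3, -0.6, 0.6]
finger_gap: 0.046
grip_force: 0.0
```

```bash
python3 -c "
from h import *
st();c=cap('top','t5')
show('green',blobs(c,(50,120,40),(69,255,255),.022,(290,215,420,340)))
show('ghead',blobs(c,(0,0,60),(180,50,190),.019,(310,200,400,290)))
cv2.imwrite('pics/z5.png',cv2.resize(c['pixels'][190:330,280:430],None,fx=4,fy=4))"
```

```text
t 12.5 tcp [450.1   1.6 104.7] yaw(tool y) 89.2 q [ 6.6e-03  1.0e+00 -5.0e-04  2.0e-04] gap 46.0 F [ 0.3 -0.6  0.6] grip 0.0 q7 0.89
green ctr [420.3   4.4] size [16.8 27.2] ang 89.9 px [351. 302.] 79.5
ghead ctr [464.5  50.5] size [27.6 29.6] ang 0.3 px [329. 280.] 116.5
ghead ctr [519.5  18.6] size [ 71.4 136.8] ang 79.6 px [344. 255.] 193.5
```

View pics/z5.png

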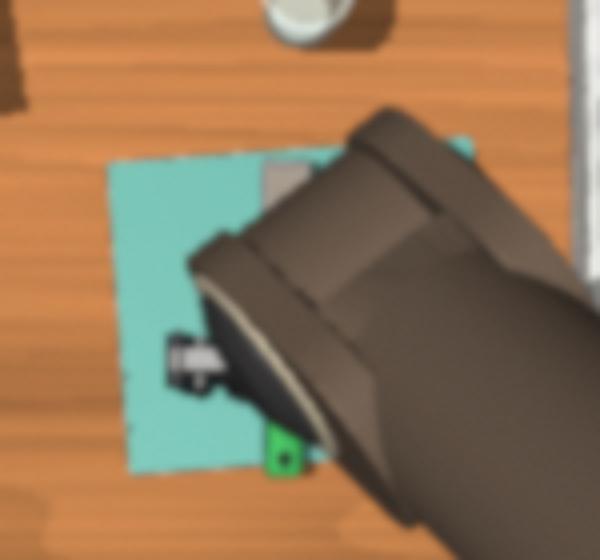

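The paddle lies straight on the mat, with its green end at (285,465) and its head tip at (286,163) in the crop. The gripper is over the handle, so I'll regrip there.

>>> {"method": "step_arm", "body": {
  "rows": [
    [0, 1, -25, 0, 0, 0],
    [0, 1, -25, 0, 0, 0],
    [0, 0, -15, 0, 0, 0],
    [0, 0, -7, 0, 0, 0],
    [0, 0, -2, 0, 0, 0]
  ]
}}

```text
time_s: 13.05
tcp_pos: [0.4511, 0.0044, 0.0297]
eef_rot: [0.007, 1.0, 0.0, -0.0]
wrist_force: [-0.2, 0.1, -0.3]
finger_gap: 0.0461
grip_force: 0.0
```

>>> {"method": "step_arm", "body": {
  "rows": [
    [0, 0, 0, 0, 0, 0],
    [0, 0, 0, 0, 0, 0],
    [0, 0, 0, 0, 0, 0],
    [0, 0, 0, 0, 0, 0],
    [0, 0, 0, 0, 0, 0]
  ],
  "gripper": 0
}}

```text
time_s: 13.55
tcp_pos: [0.4512, 0.0041, 0.0311]
eef_rot: [0.007, 1.0, -0.0, 0.001]
wrist_force: [-0.5, 1.0, 6.0]
finger_gap: 0.0183
grip_force: 59.5
```

>>> {"method": "step_arm", "body": {
  "rows": [
    [0, 0, 10, 0, 0, 0],
    [0, 0, 25, 0, 0, 0],
    [-4, -10, 30, 0, 0, 0],
    [-4, -35, 10, 0, 0, 0],
    [-4, -40, 0, 0, 0, 0]
  ]
}}

```text
time_s: 14.05
tcp_pos: [0.4395, -0.081, 0.1077]
eef_rot: [0.005, 1.0, -0.0, 0.002]
wrist_force: [0.8, -0.6, -0.9]
finger_gap: 0.0181
grip_force: 58.8
```

>>> {"method": "step_arm", "body": {
  "rows": [
    [-4, -40, 0, 0, 0, 0],
    [-4, -40, 0, 0, 0, 0],
    [-4, -40, 0, 0, 0, 0],
    [-4, -40, 0, 0, 0, 0],
    [-4, -30, 0, 0, 0, 0]
  ]
}}

```text
time_s: 14.55
tcp_pos: [0.4176, -0.2739, 0.1059]
eef_rot: [0.008, 1.0, -0.0, -0.0]
wrist_force: [0.1, 0.3, -1.5]
finger_gap: 0.0185
grip_force: 58.8
```

>>> {"method": "step_arm", "body": {
  "rows": [
    [-4, -20, 0, 0, 0, 0],
    [0, -8, 0, 0, 0, 0],
    [0, -2, 0, 0, 0, 0],
    [0, 0, 0, 0, 0, 0],
    [0, 0, 0, 0, 0, 0]
  ]
}}

```text
time_s: 15.05
tcp_pos: [0.415, -0.2995, 0.1055]
eef_rot: [0.006, 1.0, 0.0, 0.0]
wrist_force: [-0.2, 0.0, -1.3]
finger_gap: 0.0182
grip_force: 58.8
```

```bash
python3 -c "
from h import *
st();c=cap('top','t6'); d=cap('scene','s6')
show('green',blobs(c,(50,120,40),(69,255,255),.1,(400,180,560,400)))
show('cover',blobs(c,(110,150,80),(130,255,255),.057,(415,150,540,300)))
show('white',blobs(c,(0,0,190),(180,40,255),.027,(200,215,285,282)))
cv2.imwrite('pics/z6.png',np.hstack([cv2.resize(c['pixels'][150:390,380:580],None,fx=2,fy=2),cv2.resize(d['pixels'][230:430,60:260],(400,480))]))"
```

```text
t 15.1 tcp [ 415.  -299.5  105.5] yaw(tool y) 89.4 q [5.6e-03 1.0e+00 2.0e-04 1.0e-04] gap 18.2 F [-0.2  0.  -1.3] grip 58.8 q7 1.54
green ctr [ 386.3 -294.5] size [19.7 31.4] ang 87.4 px [506. 317.] 144.5
green ctr [ 445.6 -295.3] size [19.9 32.5] ang 87.4 px [505. 287.] 132.5
cover ctr [ 619.7 -258.8] size [191.2 107. ] ang 89.2 px [477. 206.] 4345.0
white ctr [550.6 243.9] size [68.7 23.5] ang 5.1 px [238. 239.] 311.0
```

View pics/z6.png

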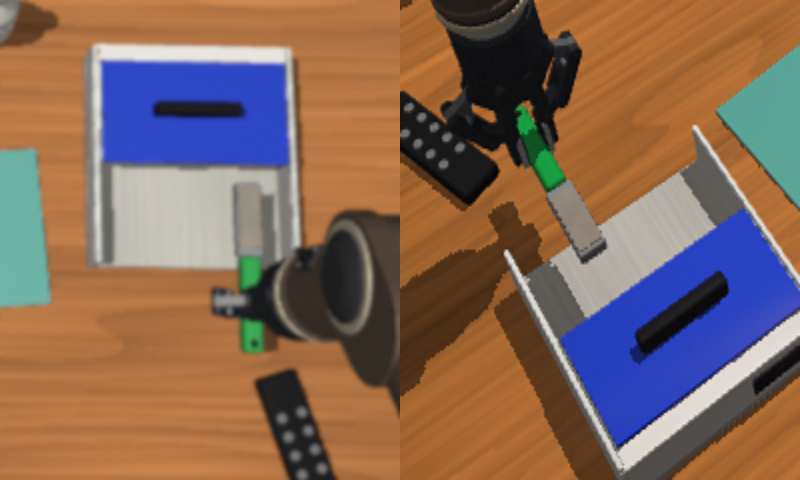

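The green paddle hangs level and straight over the open tray: its head is at (248,215) in the crop, clear of both walls. Now I'll lower it and slide it in.

>>> {"method": "step_arm", "body": {
  "rows": [
    [5, 0, -20, 0, 0, 0],
    [5, 0, -20, 0, 0, 0],
    [0, 0, -15, 0, 0, 0],
    [0, 0, -8, 0, 0, 0],
    [0, 0, -2, 0, 0, 0]
  ]
}}

```text
time_s: 15.65
tcp_pos: [0.424, -0.3004, 0.0395]
eef_rot: [0.006, 1.0, 0.001, -0.001]
wrist_force: [-0.3, 1.3, -1.1]
finger_gap: 0.0183
grip_force: 58.8
```

>>> {"method": "step_arm", "body": {
  "rows": [
    [6, 0, 0, 0, 0, 0],
    [10, 0, 0, 0, 0, 0],
    [12, 0, 0, 0, 0, 0],
    [12, 0, 0, 0, 0, 0],
    [10, 0, 0, 0, 0, 0]
  ]
}}

```text
time_s: 16.15
tcp_pos: [0.4763, -0.3009, 0.0407]
eef_rot: [0.007, 1.0, -0.0, 0.001]
wrist_force: [-0.6, 0.0, -0.7]
finger_gap: 0.0183
grip_force: 58.8
```

>>> {"method": "step_arm", "body": {
  "rows": [
    [10, 0, 0, 0, 0, 0],
    [10, 0, 0, 0, 0, 0],
    [10, 0, 0, 0, 0, 0],
    [8, 0, 0, 0, 0, 0],
    [4, 0, -1, 0, 0, 0]
  ]
}}

```text
time_s: 16.65
tcp_pos: [0.5175, -0.3008, 0.0394]
eef_rot: [0.007, 1.0, 0.0, 0.0]
wrist_force: [-0.2, -0.2, -1.5]
finger_gap: 0.0181
grip_force: 58.8
```

```bash
python3 -c "
from h import *
st();c=cap('top','t7'); d=cap('scene','s7')
show('green',blobs(c,(50,120,40),(69,255,255),.028,(400,180,560,400)))
cv2.imwrite('pics/z7.png',np.hstack([cv2.resize(c['pixels'][150:390,380:580],None,fx=2,fy=2),cv2.resize(d['pixels'][230:430,60:260],(400,480))]))"
```

```text
t 16.6 tcp [ 517.5 -300.8   39.4] yaw(tool y) 89.3 q [6.5e-03 1.0e+00 1.0e-04 3.0e-04] gap 18.1 F [-0.2 -0.2 -1.5] grip 58.8 q7 1.42
green ctr [ 490.6 -297.7] size [17.  34.7] ang 87.6 px [494. 269.] 121.0
green ctr [ 553.9 -299.4] size [19.3 24.5] ang 87.6 px [494. 240.] 77.5
```

View pics/z7.png

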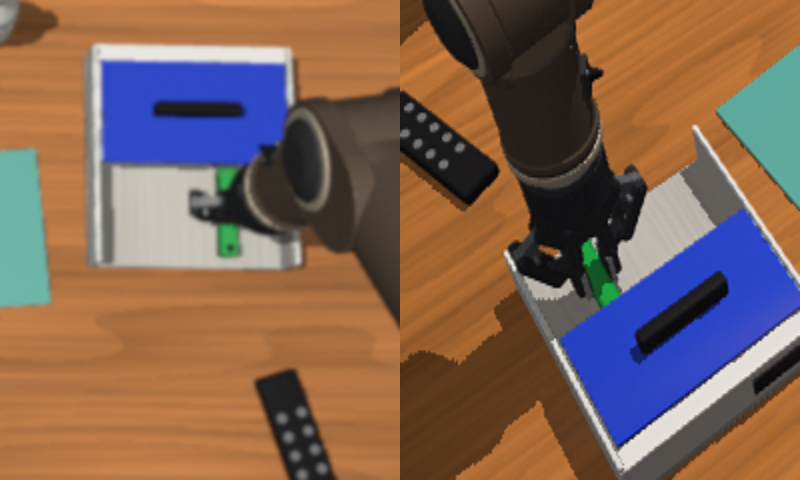

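>>> {"method": "step_arm", "body": {
  "rows": [
    [2, 0, -1, 0, 0, 0],
    [1, 0, -1, 0, 0, 0],
    [0, 0, 0, 0, 0, 0],
    [0, 0, 0, 0, 0, 0],
    [0, 0, 0, 0, 0, 0]
  ]
}}

```text
time_s: 17.25
tcp_pos: [0.5193, -0.3011, 0.0373]
eef_rot: [0.007, 1.0, -0.0, -0.0]
wrist_force: [-0.7, -0.5, -0.2]
finger_gap: 0.0189
grip_force: 58.8
```

>>> {"method": "step_arm", "body": {
  "rows": [
    [0, 0, 0, 0, 0, 0],
    [0, 0, 0, 0, 0, 0],
    [0, 0, 3, 0, 0, 0],
    [0, 0, 20, 0, 0, 0],
    [0, 0, 40, 0, 0, 0]
  ],
  "gripper": 46
}}

```text
time_s: 17.75
tcp_pos: [0.5178, -0.3004, 0.0986]
eef_rot: [0.007, 1.0, 0.001, -0.002]
wrist_force: [0.4, -1.0, 1.5]
finger_gap: 0.0462
grip_force: 0.0
```

>>> {"method": "step_arm", "body": {
  "rows": [
    [0, 0, 40, 0, 0, 0],
    [0, 40, 10, 0, 0, 1.5],
    [0, 46, 0, 0, 0, 1.5],
    [0, 46, 0, 0, 0, 1.5],
    [0, 46, 0, 0, 0, 1.5]
  ]
}}

```text
time_s: 18.25
tcp_pos: [0.5193, -0.1215, 0.1509]
eef_rot: [-0.046, 0.999, -0.0, 0.0]
wrist_force: [0.9, 0.9, -0.9]
finger_gap: 0.0464
grip_force: 0.0
```

>>> {"method": "step_arm", "body": {
  "rows": [
    [0, 46, 0, 0, 0, 0],
    [0, 46, 0, 0, 0, 0],
    [0, 46, 0, 0, 0, 0],
    [0, 46, 0, 0, 0, 0],
    [0, 40, 0, 0, 0, 0]
  ]
}}

```text
time_s: 18.75
tcp_pos: [0.5192, 0.1036, 0.1508]
eef_rot: [-0.046, 0.999, 0.0, 0.0]
wrist_force: [0.6, 0.4, 0.3]
finger_gap: 0.0461
grip_force: 0.0
```

```bash
python3 -c "
from h import *
st();c=cap('top','t8')
show('green',blobs(c,(50,120,40),(69,255,255),.028,(400,180,560,400)))
show('white',blobs(c,(0,0,190),(180,40,255),.027,(200,215,300,300)))"
```

```text
t 18.8 tcp [519.2 103.6 150.8] yaw(tool y) 95.3 q [-4.620e-02  9.989e-01  2.000e-04  4.000e-04] gap 46.1 F [0.6 0.4 0.3] grip 0.0 q7 0.87
green ctr [ 499.8 -266.5] size [92.9 18.5] ang 9.1 px [479. 265.] 320.5
white ctr [550.6 243.2] size [70.6 24.6] ang 5.9 px [238. 239.] 338.5
```

pumice_green has been knocked inside the tray: its handle is now centred at (500,-266) and turned 9°. I'll mend that after bringing rasp_black, which has not moved.

>>> {"method": "step_arm", "body": {
  "rows": [
    [6, 35, -10, 0, 0, 0],
    [8, 35, -20, 0, 0, 0],
    [8, 35, -20, 0, 0, 0],
    [7, 28, -20, 0, 0, 0],
    [0, 6, -10, 0, 0, 0]
  ]
}}

```text
time_s: 19.3
tcp_pos: [0.5478, 0.2439, 0.0692]
eef_rot: [-0.048, 0.999, 0.001, -0.0]
wrist_force: [-0.4, -0.1, -0.0]
finger_gap: 0.0462
grip_force: 0.0
```

>>> {"method": "step_arm", "body": {
  "rows": [
    [0, 0, -10, 0, 0, 0],
    [0, 0, -10, 0, 0, 0],
    [0, 0, -8, 0, 0, 0],
    [0, 0, -4, 0, 0, 0],
    [0, 0, 0, 0, 0, 0]
  ]
}}

```text
time_s: 19.8
tcp_pos: [0.5486, 0.2389, 0.038]
eef_rot: [-0.045, 0.999, -0.0, -0.0]
wrist_force: [-0.2, 0.7, -0.5]
finger_gap: 0.0458
grip_force: 0.0
```

>>> {"method": "step_arm", "body": {
  "rows": [
    [0, 0, 0, 0, 0, 0],
    [0, 0, 0, 0, 0, 0],
    [0, 0, 0, 0, 0, 0],
    [0, 0, 0, 0, 0, 0],
    [0, 0, 0, 0, 0, 0]
  ],
  "gripper": 0
}}

```text
time_s: 20.3
tcp_pos: [0.5488, 0.2399, 0.0387]
eef_rot: [-0.046, 0.999, -0.0, 0.0]
wrist_force: [-0.5, -2.5, 4.2]
finger_gap: 0.0245
grip_force: 60.0
```

>>> {"method": "step_arm", "body": {
  "rows": [
    [0, 0, 1, 0, 0, 0],
    [-5, -0.5, 1, 0, 0, 0],
    [-10, -1, 0, 0, 0, 0],
    [-15, -1.5, 0, 0, 0, 0],
    [-15, -1.5, 0, 0, 0, 0]
  ]
}}

```text
time_s: 20.8
tcp_pos: [0.5017, 0.2354, 0.0399]
eef_rot: [-0.046, 0.999, 0.0, -0.001]
wrist_force: [0.1, 0.8, -0.6]
finger_gap: 0.0244
grip_force: 59.5
```

>>> {"method": "step_arm", "body": {
  "rows": [
    [-15, -1.5, 0, 0, 0, 0],
    [-20, -2, 0, 0, 0, 0],
    [-20, -2, 0, 0, 0, 0],
    [-14, -1, 0, 0, 0, 0],
    [-5, 0, 5, 0, 0, 0]
  ]
}}

```text
time_s: 21.3
tcp_pos: [0.4267, 0.2284, 0.0449]
eef_rot: [-0.047, 0.999, -0.001, -0.001]
wrist_force: [-0.1, 0.4, -1.1]
finger_gap: 0.0242
grip_force: 59.5
```

>>> {"method": "step_arm", "body": {
  "rows": [
    [0, 0, 20, 0, 0, 0],
    [0, 0, 30, 0, 0, 0],
    [0, 0, 25, 0, 0, 0],
    [0, -8, 0, 0, 0, -8],
    [5, -10, 0, 0, 0, -8]
  ]
}}

```text
time_s: 21.8
tcp_pos: [0.4344, 0.2115, 0.1214]
eef_rot: [0.096, 0.995, 0.001, 0.001]
wrist_force: [-0.5, -0.9, -0.7]
finger_gap: 0.0244
grip_force: 59.6
```

>>> {"method": "step_arm", "body": {
  "rows": [
    [5, -10, 0, 0, 0, -8],
    [5, -10, 0, 0, 0, -8],
    [5, -10, 0, 0, 0, -8],
    [5, -10, 0, 0, 0, -8],
    [5, -10, 0, 0, 0, -8]
  ]
}}

```text
time_s: 22.3
tcp_pos: [0.4596, 0.1608, 0.1206]
eef_rot: [0.431, 0.902, 0.0, 0.0]
wrist_force: [-0.6, -0.1, -2.0]
finger_gap: 0.0244
grip_force: 59.6
```

>>> {"method": "step_arm", "body": {
  "rows": [
    [5, -10, 0, 0, 0, -8],
    [5, -10, 0, 0, 0, -8],
    [5, -10, 0, 0, 0, -8],
    [5, -10, 0, 0, 0, -8],
    [5, -10, 0, 0, 0, -8]
  ]
}}

```text
time_s: 22.8
tcp_pos: [0.4846, 0.1109, 0.1206]
eef_rot: [0.714, 0.7, 0.0, -0.0]
wrist_force: [-0.3, 0.3, -0.7]
finger_gap: 0.0242
grip_force: 59.6
```

>>> {"method": "step_arm", "body": {
  "rows": [
    [6, -10, 0, 0, 0, -8],
    [6, -10, 0, 0, 0, -8],
    [6, -10, 0, 0, 0, -8],
    [6, -10, 0, 0, 0, -8],
    [6, -10, 0, 0, 0, -8]
  ]
}}

```text
time_s: 23.3
tcp_pos: [0.5147, 0.061, 0.1206]
eef_rot: [0.91, 0.414, 0.0, -0.0]
wrist_force: [-0.3, 0.0, -0.4]
finger_gap: 0.0248
grip_force: 59.6
```

```bash
python3 -c "
from h import *
st()"
```

```text
t 23.3 tcp [514.7  61.  120.6] yaw(tool y) -41.1 q [ 9.102e-01  4.142e-01  3.000e-04 -2.000e-04] gap 24.8 F [-0.3  0.  -0.4] grip 59.6 q7 -1.13
```

Another 49° to turn, then lower.

>>> {"method": "step_arm", "body": {
  "rows": [
    [6, -10, 0, 0, 0, -8.2],
    [6, -10, 0, 0, 0, -8.2],
    [6, -10, 0, 0, 0, -8.2],
    [6, -10, 0, 0, 0, -8.2],
    [6, -10, 0, 0, 0, -8.2]
  ]
}}

```text
time_s: 23.8
tcp_pos: [0.5447, 0.011, 0.1205]
eef_rot: [0.998, 0.069, 0.0, -0.0]
wrist_force: [0.0, 0.8, -0.2]
finger_gap: 0.0244
grip_force: 59.6
```

>>> {"method": "step_arm", "body": {
  "rows": [
    [2, -8, -10, 0, 0, -8.2],
    [0, 0, -30, 0, 0, 0],
    [0, 0, -25, 0, 0, 0],
    [0, 0, -15, 0, 0, 0],
    [0, 0, -6, 0, 0, 0]
  ]
}}

```text
time_s: 24.3
tcp_pos: [0.5455, 0.0034, 0.0329]
eef_rot: [1.0, 0.001, -0.001, -0.0]
wrist_force: [-0.1, 0.4, -0.7]
finger_gap: 0.0245
grip_force: 59.5
```

>>> {"method": "step_arm", "body": {
  "rows": [
    [0, 0, -2, 0, 0, 0],
    [0, 0, -1, 0, 0, 0],
    [0, 0, -1, 0, 0, 0],
    [0, 0, 0, 0, 0, 0],
    [0, 0, 0, 0, 0, 0]
  ]
}}

```text
time_s: 24.8
tcp_pos: [0.5472, 0.0031, 0.0311]
eef_rot: [1.0, 0.0, 0.001, -0.0]
wrist_force: [1.5, 0.1, 1.5]
finger_gap: 0.0247
grip_force: 59.8
```

```bash
python3 -c "
from h import *
st();c=cap('top','t9'); d=cap('scene','s9')
show('black',blobs(c,(0,0,0),(180,255,50),.022,(290,235,420,330)))
show('green',blobs(c,(50,120,40),(69,255,255),.028,(400,180,560,400)))
cv2.imwrite('pics/z9.png',np.hstack([cv2.resize(c['pixels'][170:330,280:430],(400,427)),cv2.resize(d['pixels'][190:403,170:370],(400,427))]))"
```

```text
t 24.8 tcp [547.2   3.1  31.1] yaw(tool y) -90.0 q [ 1.e+00  4.e-04  8.e-04 -1.e-04] gap 24.7 F [1.5 0.1 1.5] grip 59.8 q7 -1.78
black ctr [454.2   1.9] size [86.8 13.4] ang 1.7 px [352. 285.] 188.0
green ctr [ 499.8 -266.5] size [92.9 18.1] ang 8.7 px [479. 265.] 315.5
```

View pics/z9.png

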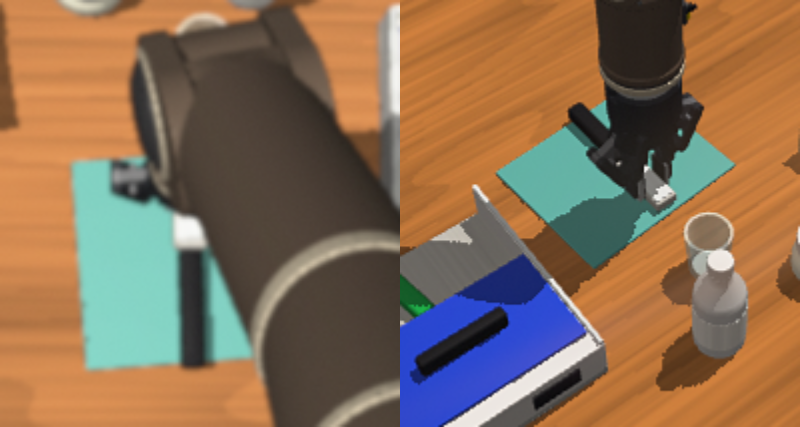

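The rasp lies flat on the mat, with its black handle at crop (192,250–365) pointing at the robot. I'll release it and regrip by the handle.

>>> {"method": "step_arm", "body": {
  "rows": [
    [0, 0, 0, 0, 0, 0],
    [0, 0, 0, 0, 0, 0],
    [0, 0, 3, 0, 0, 0],
    [0, 0, 20, 0, 0, 0],
    [0, 0, 30, 0, 0, 0]
  ],
  "gripper": 46
}}

```text
time_s: 25.4
tcp_pos: [0.5451, 0.0029, 0.0825]
eef_rot: [1.0, 0.0, -0.002, 0.0]
wrist_force: [-0.1, 0.1, 0.1]
finger_gap: 0.0459
grip_force: 0.0
```

>>> {"method": "step_arm", "body": {
  "rows": [
    [-20, 0, 10, 0, 0, 0],
    [-40, 0, 0, 0, 0, 0],
    [-30, 0, 0, 0, 0, 0],
    [-5, 0, 0, 0, 0, 0],
    [0, 0, 0, 0, 0, 0]
  ]
}}

```text
time_s: 25.9
tcp_pos: [0.4511, 0.0029, 0.0937]
eef_rot: [1.0, 0.0, 0.0, 0.0]
wrist_force: [0.7, 0.6, -0.4]
finger_gap: 0.0461
grip_force: 0.0
```

>>> {"method": "step_arm", "body": {
  "rows": [
    [0, 0, -20, 0, 0, 0],
    [0, 0, -20, 0, 0, 0],
    [0, 0, -14, 0, 0, 0],
    [0, 0, -6, 0, 0, 0],
    [0, 0, -1, 0, 0, 0]
  ]
}}

```text
time_s: 26.4
tcp_pos: [0.4521, 0.0031, 0.0317]
eef_rot: [1.0, 0.0, -0.0, -0.0]
wrist_force: [-0.7, 0.7, 0.0]
finger_gap: 0.0461
grip_force: 0.0
```

>>> {"method": "step_arm", "body": {
  "rows": [
    [0, 0, 0, 0, 0, 0],
    [0, 0, 0, 0, 0, 0],
    [0, 0, 0, 0, 0, 0],
    [0, 0, 0, 0, 0, 0],
    [0, 0, 0, 0, 0, 0]
  ],
  "gripper": 0
}}

```text
time_s: 26.9
tcp_pos: [0.4522, 0.003, 0.0331]
eef_rot: [1.0, 0.0, 0.001, -0.0]
wrist_force: [-1.2, 0.0, 7.0]
finger_gap: 0.0184
grip_force: 59.6
```

```bash
python3 -c "
from h import *
st();c=cap('top','t10')
show('black',blobs(c,(0,0,0),(180,255,50),.022,(290,235,420,330)))"
```

```text
t 26.9 tcp [452.2   3.   33.1] yaw(tool y) -90.0 q [ 1.e+00  3.e-04  9.e-04 -0.e+00] gap 18.4 F [-1.2  0.   7. ] grip 59.6 q7 -1.82
black ctr [475.6  44.5] size [72.  13.3] ang 13.7 px [332. 275.] 55.5
black ctr [ 473.7 -107.7] size [129.6  17.5] ang 34.5 px [404. 277.] 306.0
```

>>> {"method": "step_arm", "body": {
  "rows": [
    [0, 0, 10, 0, 0, 0],
    [0, 0, 25, 0, 0, 0],
    [-5, -10, 30, 0, 0, 0],
    [-5, -30, 10, 0, 0, 0],
    [-5, -35, 0, 0, 0, 0]
  ]
}}

```text
time_s: 27.45
tcp_pos: [0.4376, -0.0719, 0.1097]
eef_rot: [1.0, 0.002, 0.002, 0.0]
wrist_force: [1.0, 0.2, -0.7]
finger_gap: 0.0188
grip_force: 58.8
```

>>> {"method": "step_arm", "body": {
  "rows": [
    [-5, -40, 0, 0, 0, 0],
    [-5, -40, 0, 0, 0, 0],
    [-2, -35, 0, 0, 0, -0.5],
    [0, -14, 0, 0, 0, 0],
    [0, -2, 0, 0, 0, 0]
  ]
}}

```text
time_s: 27.95
tcp_pos: [0.424, -0.2052, 0.1078]
eef_rot: [1.0, -0.006, 0.0, 0.0]
wrist_force: [-0.6, 0.5, -0.2]
finger_gap: 0.0188
grip_force: 58.8
```

```bash
python3 -c "
from h import *
st();c=cap('top','t11'); d=cap('scene','s11')
show('green',blobs(c,(50,120,40),(69,255,255),.028,(400,180,560,400)))
cv2.imwrite('pics/z11.png',np.hstack([cv2.resize(c['pixels'][150:390,380:580],None,fx=2,fy=2),cv2.resize(d['pixels'][230:430,60:260],(400,480))]))"
```

```text
t 27.9 tcp [ 424.  -205.2  107.8] yaw(tool y) -90.7 q [ 1.e+00 -6.e-03  2.e-04  4.e-04] gap 18.8 F [-0.6  0.5 -0.2] grip 58.8 q7 -1.29
green ctr [ 521.7 -262.5] size [48.2 20. ] ang 10.3 px [477. 254.] 149.0
```

View pics/z11.png

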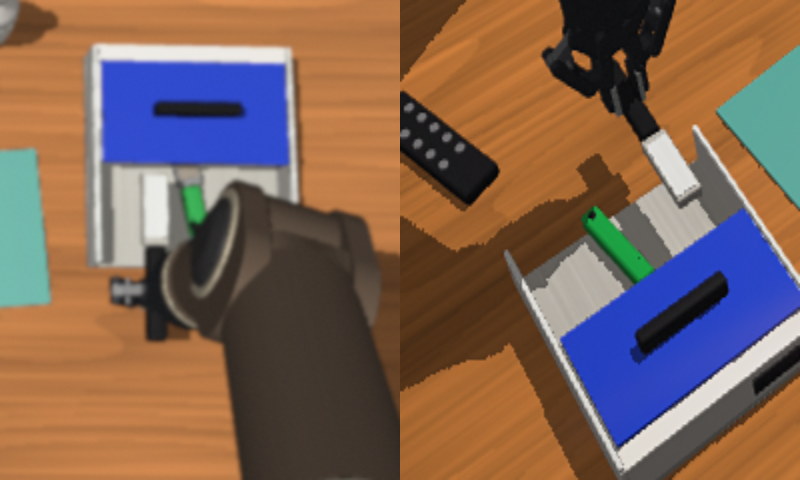

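Both cameras show the rasp level over the left part of the tray, about 50 mm left of the green paddle. I'll lower it and slide it in.

>>> {"method": "step_arm", "body": {
  "rows": [
    [0, 1, -20, 0, 0, 0],
    [0, 0, -20, 0, 0, 0],
    [0, 0, -15, 0, 0, 0],
    [0, 0, -8, 0, 0, 0],
    [0, 0, -2, 0, 0, 0]
  ]
}}

```text
time_s: 28.55
tcp_pos: [0.4243, -0.2006, 0.0417]
eef_rot: [1.0, -0.003, -0.001, -0.0]
wrist_force: [-0.2, 0.4, -0.6]
finger_gap: 0.0183
grip_force: 58.8
```

>>> {"method": "step_arm", "body": {
  "rows": [
    [6, 0, 0, 0, 0, 0],
    [10, 0, 0, 0, 0, 0],
    [12, 0, 0, 0, 0, 0],
    [12, 0, 0, 0, 0, 0],
    [10, 0, 0, 0, 0, 0]
  ]
}}

```text
time_s: 29.05
tcp_pos: [0.4763, -0.202, 0.0426]
eef_rot: [1.0, -0.004, 0.001, 0.0]
wrist_force: [-0.4, 0.2, -0.4]
finger_gap: 0.0184
grip_force: 58.8
```

>>> {"method": "step_arm", "body": {
  "rows": [
    [10, 0, 0, 0, 0, 0],
    [10, 0, 0, 0, 0, 0],
    [10, 0, 0, 0, 0, 0],
    [10, 0, 0, 0, 0, 0],
    [6, 0, -1, 0, 0, 0]
  ]
}}

```text
time_s: 29.55
tcp_pos: [0.5217, -0.2019, 0.0413]
eef_rot: [1.0, -0.004, 0.0, 0.0]
wrist_force: [0.1, -0.4, -1.0]
finger_gap: 0.0185
grip_force: 58.8
```

>>> {"method": "step_arm", "body": {
  "rows": [
    [0, 0, -1, 0, 0, 0],
    [0, 0, -1, 0, 0, 0],
    [0, 0, 0, 0, 0, 0],
    [0, 0, 0, 0, 0, 0],
    [0, 0, 0, 0, 0, 0]
  ]
}}

```text
time_s: 30.05
tcp_pos: [0.5201, -0.2021, 0.0393]
eef_rot: [1.0, -0.004, -0.0, -0.0]
wrist_force: [-1.3, -0.7, -1.1]
finger_gap: 0.0186
grip_force: 58.9
```

```bash
python3 -c "
from h import *
st();c=cap('top','t12'); d=cap('scene','s12')
show('green',blobs(c,(50,120,40),(69,255,255),.028,(400,180,560,400)))
show('black',blobs(c,(0,0,0),(180,255,50),.028,(420,235,500,330)))"
```

```text
t 30.1 tcp [ 520.1 -202.1   39.3] yaw(tool y) -90.5 q [ 1.0e+00 -4.2e-03 -2.0e-04 -0.0e+00] gap 18.6 F [-1.3 -0.7 -1.1] grip 58.9 q7 -1.37
green ctr [ 477.3 -265.5] size [48.6 10.3] ang 11.9 px [479. 275.] 73.5
black ctr [ 519.5 -195.8] size [75.3 57.3] ang 35.3 px [445. 255.] 328.5
```

>>> {"method": "step_arm", "body": {
  "rows": [
    [0, 0, -0.5, 0, 0, 0],
    [0, 0, 0, 0, 0, 0],
    [0, 0, 0, 0, 0, 0],
    [0, 0, 0, 0, 0, 0],
    [0, 0, 0, 0, 0, 0]
  ],
  "gripper": 36
}}

```text
time_s: 30.65
tcp_pos: [0.5206, -0.202, 0.0388]
eef_rot: [1.0, -0.004, 0.0, 0.0]
wrist_force: [0.3, 0.0, 0.8]
finger_gap: 0.0363
grip_force: 0.0
```

>>> {"method": "step_arm", "body": {
  "rows": [
    [0, 0, 3, 0, 0, 0],
    [0, 0, 15, 0, 0, 0],
    [0, 0, 30, 0, 0, 0],
    [0, 0, 30, 0, 0, 0],
    [0, 0, 0, 0, 0, 0]
  ]
}}

```text
time_s: 31.15
tcp_pos: [0.5231, -0.2029, 0.1219]
eef_rot: [1.0, -0.004, 0.004, 0.001]
wrist_force: [-0.5, -0.9, 0.3]
finger_gap: 0.0361
grip_force: 0.0
```

>>> {"method": "step_arm", "body": {
  "rows": [
    [-40, 30, 20, 0, 0, 5],
    [-40, 40, 0, 0, 0, 4.5],
    [-30, 40, 0, 0, 0, 0],
    [0, 40, 0, 0, 0, 0],
    [0, 0, 0, 0, 0, 0]
  ]
}}

```text
time_s: 31.65
tcp_pos: [0.4175, -0.0544, 0.1363]
eef_rot: [0.997, 0.082, 0.001, -0.0]
wrist_force: [0.7, -1.3, 0.3]
finger_gap: 0.036
grip_force: 0.0
```

```bash
python3 -c "
from h import *
st();c=cap('top','t13'); d=cap('scene','s13')
show('green',blobs(c,(50,120,40),(69,255,255),.028,(400,180,560,400)))
show('black',blobs(c,(0,0,0),(180,255,50),.028,(420,235,500,330)))
cv2.imwrite('pics/z13.png',np.hstack([cv2.resize(c['pixels'][150:390,380:580],None,fx=2,fy=2),cv2.resize(d['pixels'][230:430,60:260],(400,480))]))"
```

```text
t 31.6 tcp [417.5 -54.4 136.3] yaw(tool y) -80.6 q [ 9.966e-01  8.180e-02  7.000e-04 -5.000e-04] gap 36.0 F [ 0.7 -1.3  0.3] grip 0.0 q7 -1.47
green ctr [ 499.8 -266.9] size [92.9 18.5] ang 9.2 px [479. 265.] 326.5
black ctr [ 396.1 -225.6] size [67.6  8.7] ang 20.4 px [462. 314.] 67.0
black ctr [ 547.9 -198.7] size [14.9 30.2] ang 88.3 px [446. 242.] 81.5
```

View pics/z13.png

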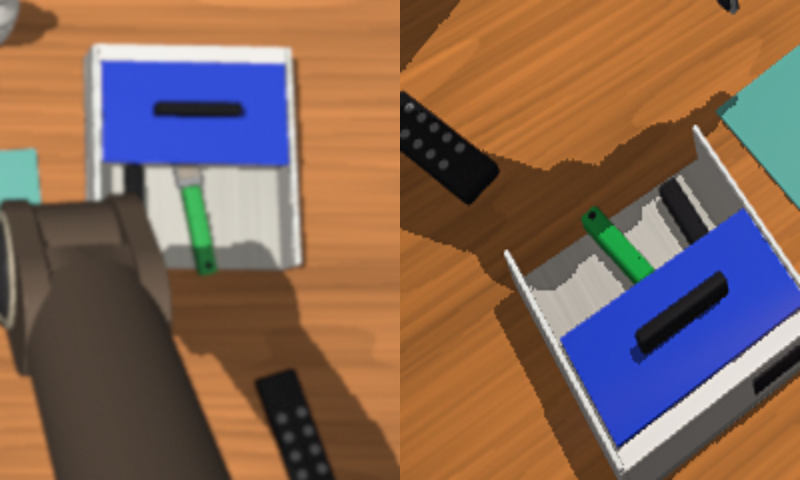

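The rasp is fully inside at crop (135,165–200). The green paddle is skewed and its tail, at (205,272), pokes out by a few mm. I'll grip the green by its handle, straighten it and push it in.

>>> {"method": "step_arm", "body": {
  "rows": [
    [15, -43, 0, 0, 0, 0],
    [15, -43, 0, 0, 0, 0],
    [15, -43, 0, 0, 0, 0],
    [15, -43, 0, 0, 0, 0],
    [14, -42, 0, 0, 0, 0]
  ],
  "gripper": 40
}}

```text
time_s: 32.25
tcp_pos: [0.492, -0.2766, 0.1354]
eef_rot: [0.997, 0.078, -0.0, 0.0]
wrist_force: [1.2, 0.8, 1.5]
finger_gap: 0.0399
grip_force: 0.0
```

>>> {"method": "step_arm", "body": {
  "rows": [
    [0, 0, -20, 0, 0, 0],
    [0, 0, -30, 0, 0, 0],
    [0, 0, -15, 0, 0, 0],
    [0, 0, -5, 0, 0, 0],
    [0, 0, 0, 0, 0, 0]
  ]
}}

```text
time_s: 32.75
tcp_pos: [0.4914, -0.2737, 0.0648]
eef_rot: [0.997, 0.078, -0.001, -0.0]
wrist_force: [0.4, 0.3, 0.5]
finger_gap: 0.0402
grip_force: 0.0
```

```bash
python3 -c "
from h import *
st();c=cap('top','t14'); d=cap('scene','s14')
show('green',blobs(c,(50,120,40),(69,255,255),.028,(400,180,560,400)))"
```

```text
t 32.8 tcp [ 491.4 -273.7   64.8] yaw(tool y) -81.0 q [ 9.969e-01  7.810e-02 -7.000e-04 -1.000e-04] gap 40.2 F [0.4 0.3 0.5] grip 0.0 q7 -1.07
green ctr [ 467.1 -272.4] size [25.4 18.8] ang 0.4 px [482. 280.] 91.5
green ctr [ 527.1 -262.3] size [38.2 18.5] ang 10.0 px [477. 252.] 123.0
```

>>> {"method": "step_arm", "body": {
  "rows": [
    [0, 3, -10, 0, 0, 0],
    [0, 0, -10, 0, 0, 0],
    [0, 0, -5, 0, 0, 0],
    [0, 0, -1, 0, 0, 0],
    [0, 0, 0, 0, 0, 0]
  ]
}}

```text
time_s: 33.35
tcp_pos: [0.4919, -0.2697, 0.039]
eef_rot: [0.997, 0.079, -0.0, -0.0]
wrist_force: [-1.0, -0.1, -0.4]
finger_gap: 0.0398
grip_force: 0.0
```

>>> {"method": "step_arm", "body": {
  "rows": [
    [0, 0, 0, 0, 0, 0],
    [0, 0, 0, 0, 0, 0],
    [0, 0, 0, 0, 0, 0],
    [0, 0, 0, 0, 0, 0],
    [0, 0, 0, 0, 0, 0]
  ],
  "gripper": 0
}}

```text
time_s: 33.85
tcp_pos: [0.4924, -0.2701, 0.0399]
eef_rot: [0.997, 0.079, 0.0, 0.0]
wrist_force: [-0.8, 0.1, 5.5]
finger_gap: 0.0187
grip_force: 59.3
```

>>> {"method": "step_arm", "body": {
  "rows": [
    [0, 0, 1.5, 0, 0, 0],
    [0, -4, 0.5, 0, 0, -3],
    [2, -6, 0, 0, 0, -3],
    [3, -6, 0, 0, 0, -3.5],
    [4, -2, 0, 0, 0, 0]
  ]
}}

```text
time_s: 34.35
tcp_pos: [0.5006, -0.2882, 0.041]
eef_rot: [1.0, -0.005, -0.0, 0.0]
wrist_force: [-0.6, -0.1, -0.7]
finger_gap: 0.0182
grip_force: 58.5
```

>>> {"method": "step_arm", "body": {
  "rows": [
    [5, 0, 0, 0, 0, 0],
    [4, 0, 0, 0, 0, 0],
    [3, 0, 0, 0, 0, 0],
    [1, 0, 0, 0, 0, 0],
    [0, 0, 0, 0, 0, 0]
  ]
}}

```text
time_s: 34.85
tcp_pos: [0.5141, -0.2875, 0.0413]
eef_rot: [1.0, -0.004, -0.0, -0.0]
wrist_force: [-0.2, -0.1, -1.1]
finger_gap: 0.0184
grip_force: 58.6
```

```bash
python3 -c "
from h import *
st();c=cap('top','t15'); d=cap('scene','s15')
show('green',blobs(c,(50,120,40),(69,255,255),.028,(400,180,560,400)))"
```

```text
t 34.9 tcp [ 514.1 -287.5   41.3] yaw(tool y) -90.4 q [ 1.0e+00 -3.7e-03 -1.0e-04 -0.0e+00] gap 18.4 F [-0.2 -0.1 -1.1] grip 58.6 q7 -1.19
green ctr [ 490.5 -282.8] size [17. 30.] ang 87.6 px [487. 269.] 97.5
green ctr [ 553.7 -286.5] size [19.2 28.9] ang 87.7 px [488. 240.] 90.5
```

>>> {"method": "step_arm", "body": {
  "rows": [
    [0, 0, -1, 0, 0, 0],
    [0, 0, -1, 0, 0, 0],
    [0, 0, 0, 0, 0, 0],
    [0, 0, 0, 0, 0, 0],
    [0, 0, 0, 0, 0, 0]
  ]
}}

```text
time_s: 35.45
tcp_pos: [0.5139, -0.2879, 0.0399]
eef_rot: [1.0, -0.004, -0.0, 0.0]
wrist_force: [-2.1, 0.6, 5.5]
finger_gap: 0.0182
grip_force: 59.3
```

>>> {"method": "step_arm", "body": {
  "rows": [
    [0, 0, 0, 0, 0, 0],
    [0, 0, 0, 0, 0, 0],
    [0, 0, 0, 0, 0, 0],
    [0, 0, 3, 0, 0, 0],
    [0, 0, 20, 0, 0, 0]
  ],
  "gripper": 40
}}

```text
time_s: 35.95
tcp_pos: [0.5126, -0.287, 0.0607]
eef_rot: [1.0, -0.004, -0.002, -0.001]
wrist_force: [-0.2, -0.6, -0.6]
finger_gap: 0.0405
grip_force: 0.0
```

>>> {"method": "step_arm", "body": {
  "rows": [
    [0, 0, 40, 0, 0, 0],
    [0, 0, 40, 0, 0, 0],
    [0, 10, 0, 0, 0, 0],
    [0, 10, 0, 0, 0, 0],
    [0, 10, 0, 0, 0, 0]
  ],
  "gripper": 0
}}

```text
time_s: 36.45
tcp_pos: [0.5133, -0.2565, 0.1415]
eef_rot: [1.0, -0.004, -0.001, -0.0]
wrist_force: [0.4, 0.1, -0.5]
finger_gap: 0.0003
grip_force: 0.0
```

>>> {"method": "step_arm", "body": {
  "rows": [
    [35, 0, 0, 0, 0, 0],
    [35, 0, 0, 0, 0, 0],
    [35, 0, 0, 0, 0, 0],
    [35, 0, 0, 0, 0, 0],
    [3, 0, 0, 0, 0, 0]
  ]
}}

```text
time_s: 36.95
tcp_pos: [0.66, -0.2547, 0.1398]
eef_rot: [1.0, -0.002, -0.0, -0.001]
wrist_force: [-0.1, -0.5, -0.3]
finger_gap: -0.0001
grip_force: 0.0
```

```bash
python3 -c "
from h import *
st();c=cap('top','t16'); d=cap('scene','s16')
show('green',blobs(c,(50,120,40),(69,255,255),.028,(400,180,560,400)))
cv2.imwrite('pics/z16.png',np.hstack([cv2.resize(c['pixels'][150:390,380:580],None,fx=2,fy=2),cv2.resize(d['pixels'][230:430,60:260],(400,480))]))"
```

```text
t 37.0 tcp [ 660.  -254.7  139.8] yaw(tool y) -90.3 q [ 1.0e+00 -2.2e-03 -3.0e-04 -1.1e-03] gap -0.1 F [-0.1 -0.5 -0.3] grip 0.0 q7 -1.3
green ctr [ 521.8 -284.2] size [17.1 92.8] ang 87.7 px [487. 254.] 337.0
```

View pics/z16.png

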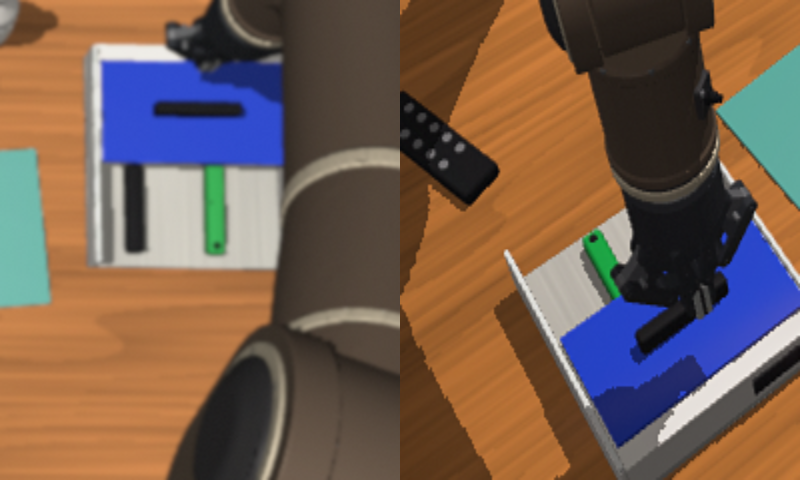

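Both paddles lie side by side fully inside, the black handle at (135,165–250) and the green at (214,165–253), with the tray front at 265. The shut fingers stand behind the ridge, so I'll close the cover.

>>> {"method": "step_arm", "body": {
  "rows": [
    [0, 0, -20, 0, 0, 0],
    [0, 0, -18, 0, 0, 0],
    [0, 0, -10, 0, 0, 0],
    [0, 0, 0, 0, 0, 0],
    [-8, 0, 0, 0, 0, 0]
  ]
}}

```text
time_s: 37.55
tcp_pos: [0.6491, -0.2575, 0.0946]
eef_rot: [1.0, -0.004, 0.0, -0.0]
wrist_force: [-0.1, -0.3, 0.8]
finger_gap: -0.0003
grip_force: 0.0
```

>>> {"method": "step_arm", "body": {
  "rows": [
    [-8, 0, 0, 0, 0, 0],
    [-8, 0, 0, 0, 0, 0],
    [-10, 0, 0, 0, 0, 0],
    [-10, 0, 0, 0, 0, 0],
    [-10, 0, 0, 0, 0, 0]
  ]
}}

```text
time_s: 38.05
tcp_pos: [0.6026, -0.2578, 0.0951]
eef_rot: [1.0, -0.004, 0.001, 0.0]
wrist_force: [2.4, -0.3, 2.0]
finger_gap: -0.0001
grip_force: 1.0
```

>>> {"method": "step_arm", "body": {
  "rows": [
    [-10, 0, 0, 0, 0, 0],
    [-10, 0, 0, 0, 0, 0],
    [-10, 0, 0, 0, 0, 0],
    [-10, 0, 0, 0, 0, 0],
    [-6, 0, 0, 0, 0, 0]
  ]
}}

```text
time_s: 38.55
tcp_pos: [0.5557, -0.2578, 0.0943]
eef_rot: [1.0, -0.004, -0.0, -0.0]
wrist_force: [1.8, 0.1, 1.3]
finger_gap: -0.0002
grip_force: 0.9
```

>>> {"method": "step_arm", "body": {
  "rows": [
    [-5, 0, 0, 0, 0, 0],
    [-5, 0, 0, 0, 0, 0],
    [-3, 0, 0, 0, 0, 0],
    [-2, 0, 0, 0, 0, 0],
    [0, 0, 0, 0, 0, 0]
  ]
}}

```text
time_s: 39.05
tcp_pos: [0.5415, -0.2578, 0.0942]
eef_rot: [1.0, -0.004, -0.0, -0.0]
wrist_force: [0.7, 0.5, -0.4]
finger_gap: 0.0003
grip_force: 0.1
```

>>> {"method": "step_arm", "body": {
  "rows": [
    [-2, 0, 0, 0, 0, 0],
    [-2, 0, 0, 0, 0, 0],
    [-2, 0, 0, 0, 0, 0],
    [-1, 0, 0, 0, 0, 0],
    [0, 0, 0, 0, 0, 0]
  ]
}}

```text
time_s: 39.55
tcp_pos: [0.5362, -0.2577, 0.0944]
eef_rot: [1.0, -0.004, 0.001, 0.0]
wrist_force: [5.0, 0.0, -4.5]
finger_gap: 0.0002
grip_force: 2.8
```

>>> {"method": "step_arm", "body": {
  "rows": [
    [-2, 0, 0, 0, 0, 0],
    [-1, 0, 0, 0, 0, 0],
    [-1, 0, 0, 0, 0, 0],
    [0, 0, 0, 0, 0, 0],
    [0, 0, 0, 0, 0, 0]
  ]
}}

```text
time_s: 40.05
tcp_pos: [0.5358, -0.2576, 0.0949]
eef_rot: [1.0, -0.003, 0.005, 0.001]
wrist_force: [16.0, -1.9, -12.0]
finger_gap: 0.0002
grip_force: 8.1
```

The cover is at its stop. I'll back off, lift clear and do a last check.

>>> {"method": "step_arm", "body": {
  "rows": [
    [5, 0, 0, 0, 0, 0],
    [8, 0, 0, 0, 0, 0],
    [0, 0, 25, 0, 0, 0],
    [0, 0, 40, 0, 0, 0],
    [0, 0, 40, 0, 0, 0]
  ]
}}

```text
time_s: 40.55
tcp_pos: [0.5431, -0.2576, 0.1998]
eef_rot: [1.0, -0.004, -0.001, -0.0]
wrist_force: [0.7, -0.5, 0.8]
finger_gap: -0.0003
grip_force: 0.0
```

>>> {"method": "step_arm", "body": {
  "rows": [
    [-20, 40, 10, 0, 0, 0],
    [-20, 40, 0, 0, 0, 0],
    [-20, 40, 0, 0, 0, 0],
    [-20, 40, 0, 0, 0, 0],
    [0, 40, 0, 0, 0, 0]
  ]
}}

```text
time_s: 41.05
tcp_pos: [0.461, -0.0571, 0.2094]
eef_rot: [1.0, -0.005, -0.001, 0.0]
wrist_force: [1.0, -0.6, 1.1]
finger_gap: 0.0001
grip_force: 0.0
```

>>> {"method": "step_arm", "body": {
  "rows": [
    [0, 40, 0, 0, 0, 0],
    [0, 40, 0, 0, 0, 0],
    [0, 20, 0, 0, 0, 0],
    [0, 0, 0, 0, 0, 0],
    [0, 0, 0, 0, 0, 0]
  ]
}}

```text
time_s: 41.55
tcp_pos: [0.4638, 0.0419, 0.2093]
eef_rot: [1.0, -0.004, -0.0, 0.0]
wrist_force: [0.2, -0.6, -0.3]
finger_gap: 0.0002
grip_force: 0.0
```

```bash
python3 -c "
from h import *
st();c=cap('top','t17'); d=cap('scene','s17')
show('cover',blobs(c,(110,150,80),(130,255,255),.057,(415,150,540,300)))
show('green',blobs(c,(50,120,40),(69,255,255),.028,(400,180,560,400),3))
cv2.imwrite('pics/z17.png',np.hstack([cv2.resize(c['pixels'][130:370,340:540],None,fx=2,fy=2),cv2.resize(d['pixels'][230:430,60:260],(400,480))]))"
```

```text
t 41.5 tcp [463.8  41.9 209.3] yaw(tool y) -90.4 q [ 1.0e+00 -3.7e-03 -4.0e-04  4.0e-04] gap 0.2 F [ 0.2 -0.6 -0.3] grip 0.0 q7 -1.83
cover ctr [ 515.3 -257.4] size [192.3 105.7] ang 89.4 px [479. 255.] 4506.5
```

View pics/z17.png

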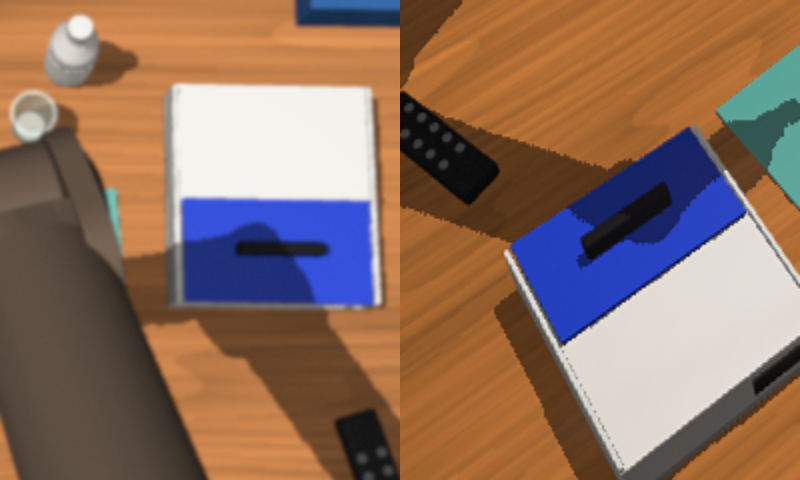

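The cover is fully shut: its centre is at x = 515.3 mm against 619.8 mm when open, a 104.5 mm slide. Nothing sticks out of the front at crop row 305, and the glass and bottle have not moved.

```bash
python3 -c "
from workcell import r
print(r.sign_off())"
```

```text
the job is handed in; nothing more can be done
None
```

The job is handed in: both paddles present (rasp_black and pumice_green) lie head first, side by side and fully inside the steriliser with its cover shut; pumice_green got knocked askew partway through, so I straightened it and pushed it back in by its handle.

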